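# Roll a spool-holder tube into a printed V-block and set it against the stop

## Task

Roll the loose aluminium tube across the bench by its side, up the short ramp and into the blue V-block, then push it endways along the V with a fingertip until its end is against the orange stop. Only push it gently: do not grip, pinch or lift the tube, and leave everything else on the bench where it is. Finish clear, with the tube lying still in the V against the stop.

Things in the scene. Friction and masses are not known exactly. Their poses are not given: they have to be found in the camera images.
- tube: Loose bare aluminium tube, 40 mm diameter, 140 mm long, 0.2 to 0.4 kg, with a black band near each end, black end faces and a red line along its side. Smooth (friction about 0.35), it rolls freely. Origin: its middle, on its axis (20 mm above the bench at the start). Its x runs along the tube, at the start within 0.25 rad of the V-block's x; y and z turn as it rolls.
- vblock: Blue printed V-block fixed to the bench. Origin: on the bench under the middle line of the V; x along the V towards the orange stop, y towards the ramp and the tube's side, z up. V and ramp run from x = -100 to +85 mm. The V's 45 degree faces meet the bench at y = +6 and -6 mm; the back one rises to 32 mm height at y = -38 mm. At the start the tube's middle is at x -55 to -30, y 140 to 220 mm.
- crest (a point): Point on the crest between ramp and V, 10 mm high, at x = 0, y = +16 mm in the V-block's frame (same axes). The crest runs along x. The ramp comes up to it from the bench at y = +76 mm in a straight slope; behind it the V's face drops at 45 degrees.
- stop_face (a point): Middle of the orange end stop's face, 22 mm high, at x = +85 mm, y = 0 in the V-block's frame (same axes). The stop is a plate 45 mm high, from y = -40 to +20 mm, 12 mm thick.
- seat (a point): Where the tube's middle (its origin) is when it lies in the V with its end touching the stop: x = +15, y = 0, z = 22.3 mm in the V-block's frame (same axes). A tube freshly rolled into the V lies short of this by some 30 to 90 mm and may overhang the V's open end.
Things that resemble listed ones, but are neither listed nor needed, are in the scene too. Leave any purple look-alike of the tube alone.

How it is judged (in metres and radians):
On the way, in this order (a step that is already met when the one before it is completed fails the run):
1. the tube has rolled well over on the bench (angle between tube's own z axis and vertical above 1.6 rad and y of tube in the frame of vblock above 0.02 m).
2. the tube lies in the V (y of tube in the frame of vblock between -0.003 and 0.003 m and height (world z) of tube below 0.0255 m and angle between the x axis of tube and the x axis of vblock, either way round below 0.04 rad), for 0.2 s.
At the end, for the whole second after the job is handed in: The tube lies still in the V (its axis within 3 mm of the V's middle and at seated height, within 0.04 rad of its direction), with its end within 4 mm of the orange stop (all of step 2 and height (world z) of tube above 0.0195 m and x of tube in the frame of seat between -0.004 and 0.004 m and linear speed of tube below 0.01 m/s and angular speed of tube below 0.2 rad/s); the robot touches nothing.
It fails at once if the tube is lifted off the bench before it reaches the ramp (y of tube in the frame of vblock above 0.09 m and height (world z) of tube above 0.028 m).
It fails at once if the tube is lifted clear of the V-block (height (world z) of tube above 0.042 m).
It fails at once if the tube is tipped up on one end (angle between tube's own x axis and vertical below 1.3 rad or angle between tube's own x axis and vertical above 1.84 rad).
It fails at once if the tube is squeezed or pushed hard (over 40 N) (contact force between the fingers and tube above 40 N).
It fails at once if another thing on the bench is moved or knocked over (distance of any of glue, gear, scraper, bowl, bracket, pens, spool_small, caliper from where it was at the start of the episode above 0.02 m or angle between glue's own z axis and vertical above 0.5 rad).
It also fails if it takes over 58 s, if anything falls off the work surface, if the arm or the gripper's body presses on something with over 40 N, if the wrist force passes 120 N, or if a joint passes its speed limit or range.

## Robot

A 6-joint arm with a two-finger parallel gripper is mounted at the origin on the work surface. World frame = base frame: x ahead of the robot, y to its left, z up, the work surface at z = 0. Lengths are in m, angles in degrees, forces in N, time in s.
With the tool pointing down it reaches from about 0.4 to 0.825 m from the base axis. Payload 7 kg.
Tool frame: the origin (TCP) lies midway between the tips of the shut fingers; the grasp point (between the pads) lies 19 mm behind it; z points along the fingers, y is the line along which they close (so a half turn about z gives the same grasp; the last joint's range is limited). The gripper opens to 88 mm and grips with 3 to 60 N. Pads are 19 mm wide; open, the fingers measure 130 mm over their backs; the gripper's body (78 mm by 193 mm) begins 47 mm behind the grasp point.
Start: joints at [81.079, 20.546, 0.682, 0, -70.136, -16.507], TCP at [0.29, 0.61, 0.227] pointing down, gripper open.
Joint ranges: [-176.03, 176.03], [-82.01, 121.73], [-58.28, 71.71], [-173.87, 95.51], [-174.79, -0.11], [-173.66, 173.66]. Speed limits (degrees/s): [136.94, 136.94, 172.46, 180, 180, 180].

## Interface

Orientations are given as a 3x3 rotation matrix whose columns are the frame's x, y, z axes.
In Python, from rig import robot gives the robot as it stands. Calls block until the motion is done:
- robot.goto(position, orientation): joint-space move of the TCP to a pose.
- robot.servo_line(position, ori=None, speed=0.15): straight line of the TCP; ori=None keeps the orientation; speed is the mean speed in m/s.
- robot.movej(angles): joint-space move.
- robot.move_gripper(opening): opening from 0.0 (shut) to 1.0 (fully open); the grip force is fixed at half the most; returns when the fingers have stopped.
- robot.dwell(seconds).
- robot.ik(position, orientation): joint angles nearest the present ones, or None.
- robot.grab_frame(name): name is "side" or "top"; returns (picture, depth): 480x640x3 uint8, red, green, blue; 480x640 float32, m along the optical axis (not along the pixel's ray), 0 where there is no reading.
- robot.camera_info(name): a dict with "vfov" (degrees; the focal length in pixels is half the picture's height over the tangent of half this angle, whatever the lens; pixels are square), "cx", "cy" (the principal point, pixels), "k1" (the pictures are not rectified: a ray, as slopes to the right and down, at radius r is drawn at 1 + k1 r^2 times it, then the intrinsics apply), "view" (4x4, takes a point from world to camera coordinates). Camera axes: x right, y down, z forward; pixel columns grow to the right and rows downward; lengths in m; the calibration is good to about 2 mm. A picture is of the moment at which its call begins. camera_info takes no time and is no camera call.
A pose or a line that the arm cannot do raises robot.Unreachable and nothing moves.
- robot.job_done(): hands the job in; it is judged then, once.
Readings, each from a call of its own:
- robot.read_t(): time.
- robot.read_qpos(): joint angles.
- robot.read_qvel(): joint speeds.
- robot.read_effort(): joint torques, N m.
- robot.read_position(): TCP position.
- robot.read_tcp_rot(): TCP orientation.
- robot.read_force(): force on the tool from outside, world axes, zero at the start.
- robot.read_ft_torque(): the same for the moment, N m.
- robot.read_grip_width(): opening from 0.0 (shut) to 1.0 (fully open).
- robot.read_finger_force(): force on a finger pad.
Only numpy, scipy, OpenCV 4.12 (cv2) and the standard library are available. Lean on these libraries where they do the work, as an engineer would, in place of code of your own. Each camera call takes 0.05 s, during which the arm holds its last target. There are 200 camera calls.

## Working session

There is one attempt and no reset: what is moved stays moved. The work goes in short steps, each a Python script; the robot and the scene stay as the last script left them, time stands still between calls to the robot, and variables do not carry over. Pictures are saved under pics/ and viewed, at most 10 in all, crops included, and the job is handed in when it is done.

```bash
ls; mkdir -p pics; python3 - <<'E'
from rig import robot
import cv2,numpy as np
for n in("top","side"):
    p,d=robot.grab_frame(n); np.savez(f"{n}0.npz",p=p,d=d); cv2.imwrite(f"pics/{n}0.png",p[:,:,::-1]); i=robot.camera_info(n); print(n,{k:(np.round(v,3).tolist() if k=='view' else v) for k,v in i.items()})
print(robot.read_t(),robot.read_tcp_rot())
E
```

```text
pics
top {'vfov': 54.484834862725215, 'cx': 314.682400598071, 'cy': 239.99200156219547, 'k1': 0.008283076863150617, 'view': [[-0.006, -1.0, -0.011, 0.008], [-0.986, 0.008, -0.164, 0.558], [0.165, 0.01, -0.986, 0.602], [0.0, 0.0, 0.0, 1.0]]}
side {'vfov': 46.788658175224775, 'cx': 324.32410287665516, 'cy': 239.85636022871088, 'k1': -0.16330950072736894, 'view': [[0.98, -0.198, -0.005, -0.555], [-0.133, -0.638, -0.758, 0.123], [0.147, 0.744, -0.652, 0.608], [0.0, 0.0, 0.0, 1.0]]}
0.1 [[ 9.03067645e-01 -4.29498062e-01 -4.92924076e-04]
 [-4.29498313e-01 -9.03066540e-01 -1.42220131e-03]
 [ 1.65689465e-04  1.49605404e-03 -9.99998867e-01]]
```

View pics/top0.png

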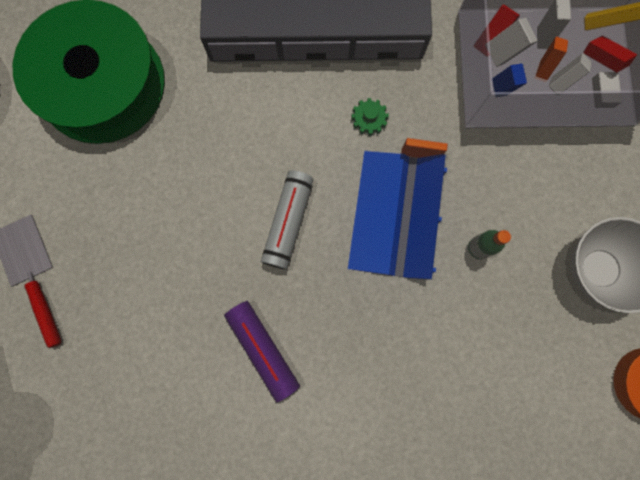

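View pics/side0.png

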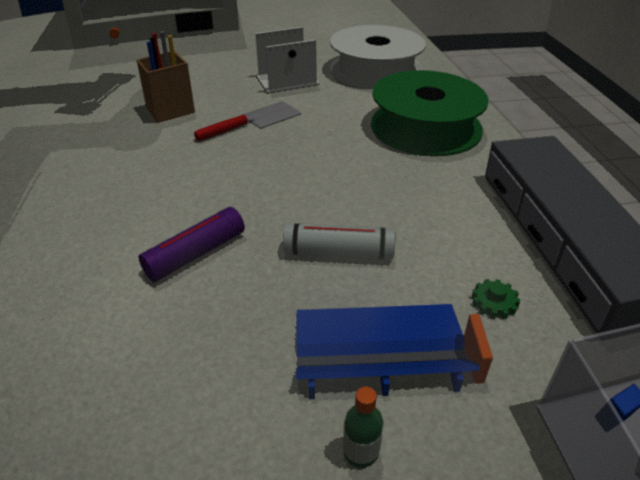

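```bash
cat > h.py <<'E'
from rig import robot
import cv2,numpy as np
from scipy.optimize import least_squares
def K(n):
    i=robot.camera_info(n); f=240/np.tan(np.radians(i['vfov']/2))
    return np.array([[f,0,i['cx']],[0,f,i['cy']],[0,0,1.]]),np.array([i['k1'],0,0,0.]),np.array(i['view'])
def world(n,d):
    k,dist,V=K(n); v,u=np.mgrid[:480,:640]
    r=cv2.undistortPoints(np.stack([u,v],-1).reshape(-1,1,2).astype(float),k,dist).reshape(480,640,2)
    c=np.dstack([r*d[...,None],d])-V[:3,3]
    return c@V[:3,:3]
def rot(a): return np.array([[np.cos(a),-np.sin(a)],[np.sin(a),np.cos(a)]])
def tube(P,mask,r=.02,g=None):
    q=P[mask]; c=np.median(q[:,:2],0)
    w=np.linalg.eigh(np.cov(q[:,:2].T))[1][:,1]; a=np.arctan2(w[1],w[0])
    if abs(a)>np.pi/2: a-=np.sign(a)*np.pi
    def res(p):
        n=np.array([-np.sin(p[1]),np.cos(p[1])]); e=(q[:,:2]-c)@n-p[0]
        return np.hypot(e,q[:,2]-p[2])-r
    s=least_squares(res,[0,a,.02],loss='soft_l1',f_scale=.001).x
    u=np.array([np.cos(s[1]),np.sin(s[1])]); n=np.array([-u[1],u[0]])
    t=(q[:,:2]-c)@u; lo,hi=np.percentile(t,[.5,99.5])
    return c+n*s[0]+u*(lo+hi)/2,s[1],s[2],hi-lo,np.sqrt(np.mean(res(s)**2))
E
python3 - <<'E'
from h import *
for n in("top","side"):
    z=np.load(n+"0.npz"); p=z['p'].astype(int);d=z['d'];P=world(n,d)
    R,G,B=p[...,0],p[...,1],p[...,2]; ok=d>0
    bl=ok&(B>90)&(B>2*G)&(B>2.0*R)&(P[...,0]>.3)&(P[...,1]<.15)
    _,l,st,_=cv2.connectedComponentsWithStats(bl.astype('uint8')); k=1+np.argmax(st[1:,4]); bl=l==k
    print(n,'blue',st[k],'bench z',np.median(P[200:300,180:240,2]))
    q=P[bl]
    h=lambda y:np.interp(y,[-38,-6,6,16,76],[32,0,0,10,0])/1000
    c=np.median(q[:,:2],0)
    def res(s):
        y=-(q[:,0]-s[3]*0-c[0])*np.sin(s[1])+(q[:,1]-c[1])*np.cos(s[1])-s[0]
        return q[:,2]-s[2]-h(y*1000)
    best=min((least_squares(res,[y0,a,0],loss='soft_l1',f_scale=.001) if 0 else least_squares(lambda s:res([*s,0]),[y0,a,0],loss='soft_l1',f_scale=.001) for y0 in(-.04,-.02,0) for a in(-.2,0,.2)),key=lambda s:s.cost)
    y0,a,z0=best.x; L=(q[:,:2]-c)@rot(a); lo,hi=np.percentile(L[:,0],[.3,99.7])
    O=c+rot(a)@[lo+.1,y0]
    print('V',O,a,z0,'len',hi-lo,'rms',np.sqrt(np.mean(res([y0,a,z0,0])**2)),'yext',np.percentile(L[:,1]-y0,[.3,99.7]))
    o=ok&(R>150)&(B<100)&(R>1.8*G)&(np.linalg.norm(P[...,:2]-O,axis=2)<.15); q=P[o]; L=(q[:,:2]-O)@rot(a)
    print('stop',np.percentile(L[:,0],[1,50,99]),np.percentile(L[:,1],[1,99]),q[:,2].max())
    L=(P[...,:2]-O)@rot(a)
    m=ok&(P[...,2]>.006)&(P[...,2]<.05)&(L[...,1]>.1)&(L[...,1]<.27)&(abs(L[...,0]+.04)<.12)&~((R-G>25)&(B-G>25))
    _,l,st,_=cv2.connectedComponentsWithStats(m.astype('uint8')); k=1+np.argmax(st[1:,4]); m=l==k
    t=tube(P,m); print('tube',st[k],t,'inV',rot(a).T@(t[0]-O),t[1]-a)
z=np.load("top0.npz")['p'][150:300,220:460,::-1]; cv2.imwrite("pics/crop.png",cv2.resize(z,None,fx=3,fy=3))
E
```

```text
top blue [ 349  152   59  123 5173] bench z -0.001051198370049843
V [ 0.61103219 -0.13415367] -0.15656088285987746 -0.0009973738822011504 len 0.18000450141581092 rms 0.0011437348303586035 yext [0.00701635 0.07341436]
stop [-0.04874898  0.08694346  0.09323762] [-0.11750502  0.01726751] 0.1017390642889065
tube [ 261  170   52   99 2650] (array([0.59291745, 0.04461255]), np.float64(-0.2834943652573263), np.float64(0.018850029450780462), np.float64(0.13948428887445868), np.float64(0.0014500830016125903)) inV [-0.04576679  0.17375531] -0.12693348239744884
side blue [ 297  305  164   40 4841] bench z 0.0012777906302747538
V [ 0.61244309 -0.13775115] -0.14917008616403737 0.0011783375573200352 len 0.18104734167460698 rms 0.0007521489136061182 yext [0.01713067 0.07521639]Traceback (most recent call last):
  File "<stdin>", line 19, in <module>
    return _quantile_unchecked(
        a, q, axis, out, overwrite_input, method, keepdims, weights)
    return _ureduce(a,
                    func=_quantile_ureduce_func,
    ...<5 lines>...
                    overwrite_input=overwrite_input,
                    method=method)
    r = func(a, **kwargs)
    result = _quantile(arr,
                       quantiles=q,
    ...<2 lines>...
                       out=out,
                       weights=wgt)
    slices_having_nans = np.isnan(arr[-1, ...])
                                  ~~~^^^^^^^^^
IndexError: index -1 is out of bounds for axis 0 with size 0
```

```bash
cat >> h.py <<'E'
O=np.array([.611,-.136]); A=-.153
def W(x,y,z): return [*(O+rot(A)@[x,y]),z]
def ori(yaw,s):  # tool down, tool y = s * axis at yaw
    y=s*np.array([np.cos(yaw),np.sin(yaw),0]); z=np.array([0,0,-1.]); return np.column_stack([np.cross(y,z),y,z])
def find(n,ylo=.1,yhi=.27):
    p,d=robot.grab_frame(n); return locate(n,p,d,ylo,yhi)
def locate(n,p,d,ylo=.1,yhi=.27):
    p=p.astype(int); P=world(n,d); R,G,B=p[...,0],p[...,1],p[...,2]
    L=(P[...,:2]-O)@rot(A)
    m=(d>0)&(P[...,2]>.006)&(P[...,2]<.06)&(L[...,1]>ylo)&(L[...,1]<yhi)&(abs(L[...,0]+.03)<.14)&(abs(B-G)<40)&((B-G<25)|(R-G<25))
    m&=(B<1.4*R+10)
    _,l,st,_=cv2.connectedComponentsWithStats(m.astype('uint8')); k=1+np.argmax(st[1:,4]); m=l==k
    t=tube(P,m); return rot(A).T@(t[0]-O),t[1]-A,t[2:],st[k]
E
python3 - <<'E'
from h import *
for n in("top","side"):
    z=np.load(n+"0.npz"); print(n,locate(n,z['p'],z['d']))
for s in(1,-1):
    for y in (W(-.04,.225,.12),W(-.05,.037,.02),W(-.17,0,.1),W(-.09,0,.02)): print(s,robot.ik(y,ori(A,s)))
z=np.load("top0.npz")['p'][150:300,220:460,::-1]; cv2.imwrite("pics/crop.png",cv2.resize(z,None,fx=3,fy=3))
E
```

```text
top (array([-0.04539735,  0.17574685]), np.float64(-0.1304943652573263), (np.float64(0.018850029450780462), np.float64(0.13948428887445868), np.float64(0.0014500830016125903)), array([ 261,  170,   52,   99, 2650], dtype=int32))
side (array([-0.04374924,  0.17426255]), np.float64(-0.13183039157930024), (np.float64(0.021166170823369464), np.float64(0.13870082215637441), np.float64(0.0009757668938606802)), array([ 283,  223,  112,   36, 3429], dtype=int32))
1 [ 26.91934744  19.72412647 -15.4498958    0.         -54.82597773
 144.3143983 ]
1 [ 10.30494837  23.54167668 -25.91333773   0.         -40.54498559
 160.92879737]
1 [ 10.89007032   7.29454787 -35.92816271   0.         -46.77728943
 160.34367541]
1 [  7.776795    20.72366627 -30.89901342   0.         -38.3773203
 163.45695074]
-1 [ 26.91934744  19.72412647 -15.4498958    0.         -54.82597773
 -35.6856017 ]
-1 [ 10.30494837  23.54167668 -25.91333773   0.         -40.54498559
 -19.07120263]
-1 [ 10.89007032   7.29454787 -35.92816271   0.         -46.77728943
 -19.65632459]
-1 [  7.776795    20.72366627 -30.89901342   0.         -38.3773203
 -16.54304926]
```

View pics/crop.png

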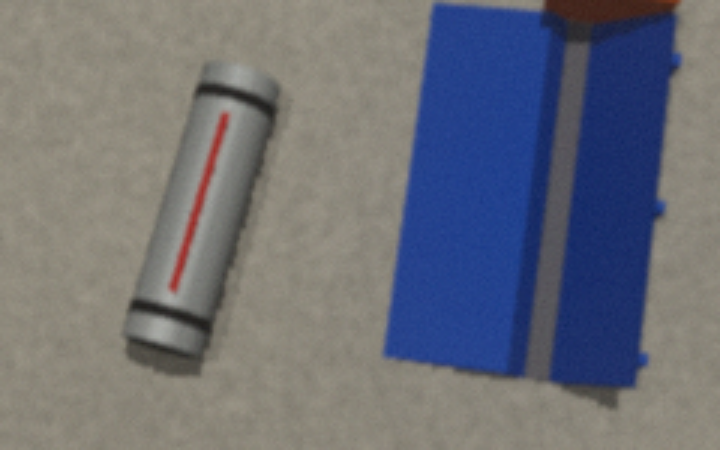

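The silver tube with black bands at (288,220) is the target. The purple one at (262,352) is the look-alike. The crop shows the silver tube with its red line on top, and the ramp side of the V facing it. Both cameras agree: tube at V-frame (-45, 175) mm, 139 mm long, yaw -0.13.

```bash
python3 - <<'E'
from h import *
robot.goto(W(-.037,.238,.22),ori(A-.13,-1))
robot.move_gripper(.6)
robot.servo_line(W(-.037,.238,.011),speed=.12)
print(robot.read_t(),robot.read_force(),robot.read_position())
robot.servo_line(W(-.041,.209,.011),speed=.04)
robot.servo_line(W(-.047,.155,.011),ori(A,-1),speed=.035)
print(robot.read_t(),robot.read_force(),robot.read_position())
for n in("top","side"):
    p,d=robot.grab_frame(n); cv2.imwrite(f"pics/{n}1.png",p[:,:,::-1])
    print(locate(n,p,d,.04,.145))
E
```

```text
4.925 [ 0.27434123  0.72362491 -0.00166692] [0.61115394 0.10506402 0.01171681]
7.5083 [0.00731437 0.71974449 1.43402858] [0.58823424 0.0245068  0.01098621]
(array([-0.05215475,  0.12003768]), np.float64(-0.12952922421694016), (np.float64(0.01886003981859086), np.float64(0.13886394354191423), np.float64(0.0009140811606556664)), array([ 315,  181,   35,   99, 1259], dtype=int32))
(array([-0.05060311,  0.11872283]), np.float64(-0.12597972949230943), (np.float64(0.021440479727194466), np.float64(0.13865088548296092), np.float64(0.005757692973706655)), array([ 277,  232,  119,   59, 4428], dtype=int32))
```

View pics/side1.png

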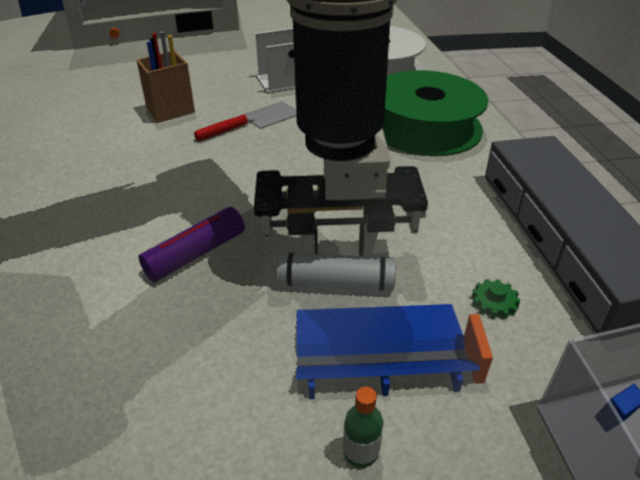

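The side view shows the tube at (337,275), rolled clear of the fingers and still on the bench. It is moving straight but still yawed about -0.128. Its -x end is nearer the finger, so I'll push with the fingers shifted towards that end, and check before the crest.

```bash
python3 - <<'E'
from h import *
print(robot.read_t(),find("top",.03,.145)[:2])
robot.servo_line(W(-.068,.110,.012),ori(A+.03,-1),speed=.03)
print(robot.read_t(),find("top",.03,.103)[:3])
robot.servo_line(W(-.072,.080,.0145),ori(A+.03,-1),speed=.02)
print(robot.read_t(),robot.read_force())
for n in("top","side"):
    p,d=robot.grab_frame(n); cv2.imwrite(f"pics/{n}2.png",p[:,:,::-1])
    print(locate(n,p,d,.0,.072))
E
```

```text
7.6083 (array([-0.05222421,  0.12004469]), np.float64(-0.1281843781169628))
9.4667 (array([-0.08863109,  0.07648824]), np.float64(-0.13389544459931155), (np.float64(0.0195088885606907), np.float64(0.0784110309930762), np.float64(0.0008266268019203971)))
11.1833 [0.11061256 1.26665575 1.37362076]
(array([-0.10567403,  0.04902244]), np.float64(0.038677783671785565), (np.float64(0.024138435299180885), np.float64(0.045114313548109214), np.float64(0.000738080152799323)), array([375, 257,   9,  33, 107], dtype=int32))
(array([-0.05653338,  0.04901334]), np.float64(0.030239813656373404), (np.float64(0.026119783855651783), np.float64(0.13799320807717036), np.float64(0.003610700078417954)), array([ 271,  275,  130,   59, 5163], dtype=int32))
```

View pics/side2.png

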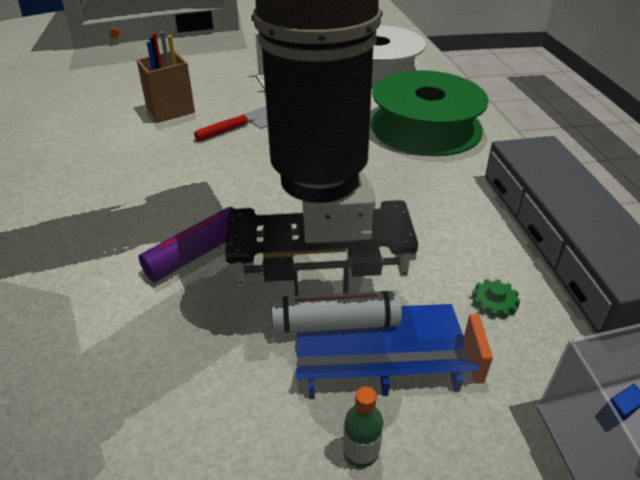

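The tube at (335,315) is on the ramp and now flush with both fingers, with yaw about +0.03, x -56 and y 49. Next I push it over the crest with the fingers square to the V.

```bash
python3 - <<'E'
from h import *
robot.servo_line(W(-.060,.060,.0165),ori(A,-1),speed=.02)
robot.servo_line(W(-.060,.037,.018),speed=.015)
robot.dwell(.4)
print(robot.read_t(),robot.read_force())
robot.servo_line(W(-.060,.060,.018),speed=.06)
for n in("top","side"):
    p,d=robot.grab_frame(n); cv2.imwrite(f"pics/{n}3.png",p[:,:,::-1])
    print(locate(n,p,d,-.02,.03))
E
```

```text
14.6833 [ 0.75074809 -0.15218082  0.00927947]
(array([-0.08785717,  0.00214787]), np.float64(-0.004626545933204079), (np.float64(0.020890529550702683), np.float64(0.07940869226110843), np.float64(0.0017835137573424095)), array([ 388,  236,   32,   59, 1073], dtype=int32))
(array([-0.05534243,  0.00039868]), np.float64(-0.005469528032114174), (np.float64(0.022939904154832363), np.float64(0.13907336735098288), np.float64(0.0008779374665114813)), array([ 271,  326,  138,   43, 5074], dtype=int32))
```

View pics/side3.png

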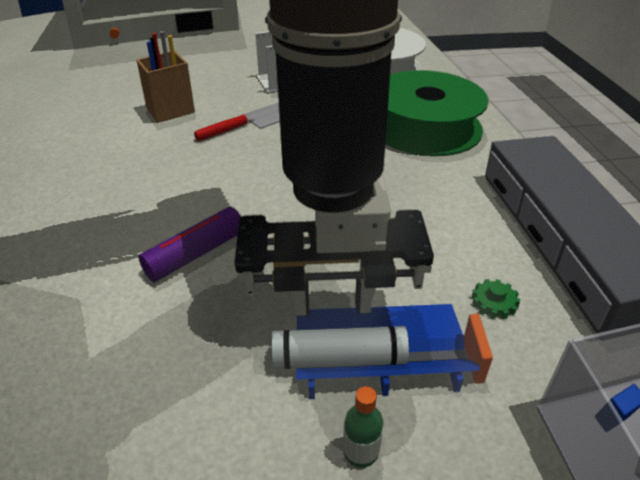

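The tube at (340,347) lies in the V, with y about 0, z 22.9 mm, yaw -0.005 and x about -55. Next comes the endways push.

```bash
python3 - <<'E'
from h import *
robot.servo_line(W(-.060,.065,.12),speed=.15)
robot.move_gripper(0)
robot.goto(W(-.178,0,.12),ori(A,-1))
robot.servo_line(W(-.178,0,.018),speed=.1)
robot.dwell(.2)
u=np.array([*rot(A)[:,0],0]); f0=np.array(robot.read_force())@u
print(robot.read_t(),f0,robot.read_position())
robot.servo_line(W(-.152,0,.018),speed=.03)
robot.servo_line(W(-.090,0,.018),speed=.025)
print(robot.read_t(),np.array(robot.read_force())@u-f0)
x=-.090
while x<-.062:
    x+=.001; robot.servo_line(W(x,0,.018),speed=.008)
    f=np.array(robot.read_force())@u-f0; print(round(x,4),round(f,2),end=' | ')
    if f<-5: break
print(robot.read_t())
for n in("side","top"):
    p,d=robot.grab_frame(n); cv2.imwrite(f"pics/{n}4.png",p[:,:,::-1])
    print(locate(n,p,d,-.02,.03))
E
```

```text
19.1083 -0.19013073115482032 [ 0.43548318 -0.10880752  0.01852174]
22.7583 -1.1176765087614429
-0.089 0.26 | -0.088 -1.14 | -0.087 -1.3 | -0.086 -0.9 | -0.085 -0.96 | -0.084 -1.31 | -0.083 -2.42 | -0.082 -0.67 | -0.081 -1.81 | -0.08 -1.17 | -0.079 -0.62 | -0.078 -1.74 | -0.077 -1.87 | -0.076 -0.8 | -0.075 -0.88 | -0.074 -1.01 | -0.073 -4.02 | -0.072 -7.16 | 27.7083
(array([-0.00145523,  0.00037558]), np.float64(-0.008175395390596502), (np.float64(0.023349329215069346), np.float64(0.17308277815202067), np.float64(0.0031119854602524237)), array([ 304,  314,  175,   53, 5283], dtype=int32))
(array([-0.0836114 , -0.01380931]), np.float64(1.794136391957256), (np.float64(0.014484812859184923), np.float64(0.003345939391835021), np.float64(3.4991775342129175e-05)), array([412, 278,   4,   1,   4], dtype=int32))
```

View pics/side4.png

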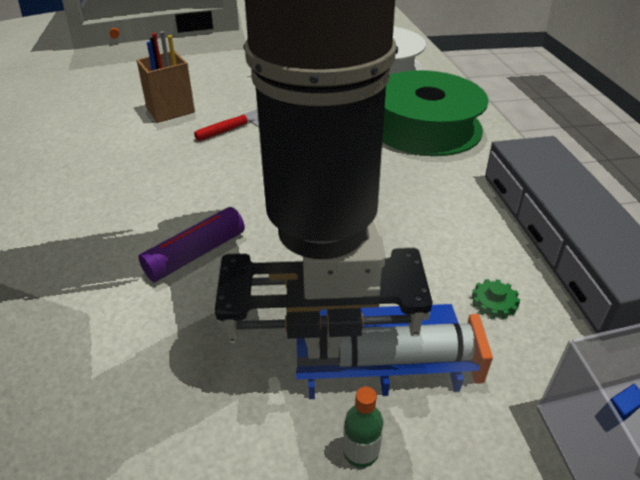

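The force rose from about 1 N to 7 N at the expected place. The picture shows the tube's end at the orange stop, around (472,342). I'll back off, rise clear and check.

```bash
python3 - <<'E'
from h import *
robot.servo_line(W(-.105,0,.018),speed=.03)
robot.servo_line(W(-.13,0,.10),speed=.1)
robot.goto(W(-.15,.15,.22),ori(A,-1))
for n in("side","top"):
    p,d=robot.grab_frame(n); cv2.imwrite(f"pics/{n}5.png",p[:,:,::-1])
    print(locate(n,p,d,-.02,.03))
print(robot.read_t())
c=cv2.imread("pics/side5.png")[270:410,270:510]; cv2.imwrite("pics/c5.png",cv2.resize(c,None,fx=3,fy=3))
E
```

```text
(array([0.01932003, 0.00010706]), np.float64(-0.005605820249859728), (np.float64(0.023253158931757625), np.float64(0.1505923575809139), np.float64(0.001813426437144696)), array([ 338,  314,  150,   53, 5201], dtype=int32))
(array([0.01552231, 0.0016417 ]), np.float64(-0.0027889553668030698), (np.float64(0.02097294873011061), np.float64(0.14511336318442494), np.float64(0.0019692042177670843)), array([ 392,  138,   41,  109, 2760], dtype=int32))
30.9583
```

View pics/c5.png

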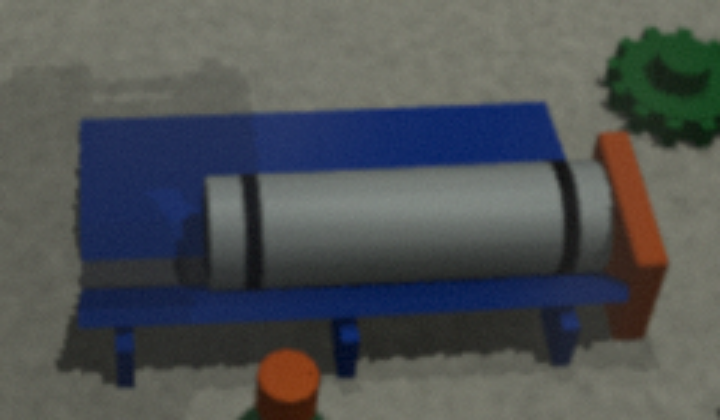

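The crop shows the tube lying in the V with its right end flush against the orange stop at about (612,215) in the crop, and nothing touching it. I'm handing in.

```bash
python3 -c "
from rig import robot
print(robot.job_done())"
```

```text
the job is handed in; nothing more can be done
None
```

I rolled the tube up the ramp into the V and pushed it endways against the orange stop; the arm is clear, and I handed the job in at about 31 s with no verdict shown.

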